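# Find the heavy side of a kinetic-sculpture wheel by feel and hold it down

## Task

A lead slug is sealed somewhere inside the plywood wheel on the balancing stand, and nothing on the outside shows where. Take the wheel by its rim, turn it by hand to feel which side is heavy, then bring the heavy side to the very bottom and finish while still gripping the wheel there, at rest, so that I can mark the top. Leave everything else on the table where it is.

Things in the scene. Friction and masses are not known exactly. Their poses are not given: they have to be found in the camera images.
- axle (a point): Centre of the wheel, on its axle half-way through its thickness, 150 mm above the table; belongs to the fixed stand and does not turn. x is the axle (level, pointing away from the stand's post), z up, y level in the wheel's plane. The wheel is a closed plywood disc 200 mm in diameter, 30 mm thick (x -15 to +15 mm), upright; its rim can be pinched from above, one finger on each face.
- stand: The fixed balancing stand; origin on the table straight under the axle point, axes parallel to its. Plywood base board, x -115 to +145 mm, y -150 to +150 mm, 18 mm thick, clamped down. One wooden post on the -x side of the wheel: x -75 to -45 mm, 44 mm wide in y, top 25 mm above the axle; nothing else stands beside the upper half of the wheel.
- wheel (a joint): Turn of the wheel about the axle's x axis, rad; when it grows, the top of the wheel goes towards -y. 0 when the long slat points up; no stop within 8 rad either way. The pivot is stiff (about 0.55 N m of dry friction at every angle), so the wheel stays wherever it is left, whichever side is up.
- mark (a point): Outer end of the one long slat, on the wheel's mid-plane, 66 mm from the axle; turns with the wheel, z outward along the slat. Both faces carry a 36 mm hub and six 3 mm thin slats reaching 48 mm from the axle (the long one 66 mm) and are flat beyond. The long slat says nothing of where the slug is: that differs each time.
- hub (a point): Wheel's centre, turning with it. The sealed slug (0.6 to 0.83 kg) sits 62 mm from here at an unknown angle: 0.36 to 0.50 N m of gravity torque when it is level with the axle, less than the pivot's friction. Turning is harder where the slug rises and easier where it falls, by 4 to 5 N at the rim. At the start the heavy side is at least 35 degrees away from the bottom.
- tape: Bystander: cardboard-and-paper tape ring lying flat on the stand's base board, 84 mm across, 25 mm high; origin at the centre of its underside
- jar: Bystander: small closed glass jar of 44 mm diameter, 50 mm high, standing on the stand's base board; origin at the centre of its underside
- cup: Bystander: white mug, 80 mm across, 90 mm high; origin at the centre of its underside
- carton: Bystander: closed card box 80 x 110 x 60 mm high; origin at the centre of its underside
- can: Bystander: paint can, 70 mm across, 100 mm high; origin at the centre of its underside
- brush: Bystander: paint brush 200 mm long lying on the table; origin under its middle
- book: Bystander: black book 110 x 170 x 24 mm lying flat beyond the stand; origin under its middle

How it is judged:
On the way:
1. the wheel is held in the fingers and has been turned away from where it stood (its mark by 20 mm) (distance of mark from where it was at the start of the episode above 0.02 m and contact force between the fingers and wheel above 1 N), for 0.1 s.
At the end, for the whole second after the job is handed in: The heavy side of the wheel points straight down to within about 19 degrees, the fingers still grip the wheel (over 3 N on it) and it is at rest (under 0.05 rad/s) (z of ballast in the frame of axle below -0.0585 m and contact force between the fingers and wheel above 3 N and velocity of joint wheel between -0.05 and 0.05 rad/s); the arm keeps its last pose, push and grip.
It fails at once if a bystander is pushed more than 30 mm (distance of any of tape, jar, cup, carton, can, brush, book from where it was at the start of the episode above 0.03 m).
It also fails if it takes over 72 s, if anything falls off the work surface, if the arm or the gripper's body presses on something with over 40 N, if the wrist force passes 120 N, or if a joint passes its speed limit or range.

## Robot

A 6-joint arm with a two-finger parallel gripper is mounted at the origin on the work surface. World frame = base frame: x ahead of the robot, y to its left, z up, the work surface at z = 0. Lengths are in m, angles in rad, forces in N, time in s.
With the tool pointing down it reaches from about 0.375 to 0.9 m from the base axis. Payload 3.1 kg.
Tool frame: the origin (TCP) lies between the finger pads; the fingertips stand 17 mm ahead of it and the grasp point (between the pads) lies 2 mm behind it (robot.nose_length is the distance from the TCP to the fingertips, in m); z points along the fingers, y is the line along which they close (so a half turn about z gives the same grasp; the last joint's range is limited). The gripper opens to 87 mm and grips with 3 to 60 N. Pads are 19 mm wide; open, the fingers measure 117 mm over their backs; the gripper's body (75 mm by 190 mm) begins 51 mm behind the grasp point.
Start: joints at [-1.526, 0.527, 1.433, -0, 1.181, -0.178], TCP at [0.138, -0.61, 0.24] pointing down, gripper open.
Joint ranges: [-3.08, 3.08], [-0.75, 2.2], [0.22, 2.44], [-1.43, 4.57], [0, 2.65], [-2.85, 2.85]. Speed limits (rad/s): [2.79, 2.79, 3.14, 3.14, 3.14, 3.14].

## Interface

Orientations are given as a unit quaternion [x, y, z, w].
In Python, from rig import robot, cams gives the robot as it stands.
- The arm moves only by the shell command python3 -m pendant 'ROWS' [FORCE]. ROWS is JSON, a list of rows, each an object with "jaw": the opening, from 0 (shut) to 1 (fully open); "linear": the shift along the tool's x, y, z in cm, a list of three; "twist": the turn about the tool's z in degrees. A call has 1 to 12 rows; each row shifts and turns the commanded pose from where the row before left it, along the tool's axes as they then stand; what a row does not reach is not made up. A row lasts 1/12 s, in which the tool goes at most 41.7 mm and 7.16 degrees, less where a joint would pass 70% of its speed; a pose out of reach is approached as far as the arm can. A call is refused whole if a number of a shift passes 4.17 or a number of a turn 7.16, either way. A call with a gripper value outside its range is refused whole. The fingers move at their own pace and stop on an object; FORCE is the grip in N (left out, the last holds). Time passes only in rows, so rows that do not move let the fingers close. It gives the time, the measured TCP pose, the force, the opening and the grip force at its end, in the units of the state.
- robot.get_obs(): the state, without advancing time (a new reading comes with each control period).
- cams.camera(name): name is "side" or "top"; returns a dict with "color" (400x640x3 uint8, blue, green, red), "depth" (400x640 float32, m along the optical axis (not along the pixel's ray), 0 where there is no reading), "fov_y" (degrees; the focal length in pixels is half the picture's height over the tangent of half this angle, whatever the lens; pixels are square), "cx", "cy" (the principal point, pixels), "view" (4x4, takes a point from world to camera coordinates). Camera axes: x right, y down, z forward; pixel columns grow to the right and rows downward; lengths in m; the calibration is good to about 2 mm. A picture is of the moment at which its call begins.
- robot.hand_in(): hands the job in; it is judged then, once.
The state is a dict: "time": time; "q": joint angles; "joint_velocities": joint speeds; "joint_torque": joint torques, N m; "position": TCP position; "tool_rot": TCP orientation; "ft_force": force on the tool from outside, world axes, zero at the start; "moment": the same for the moment, N m; "grip_width": finger opening in m; "grip_force": force on a finger pad.
Only numpy, scipy, OpenCV 4.12 (cv2) and the standard library are available. Lean on these libraries where they do the work, as an engineer would, in place of code of your own. Each camera call takes 0.05 s, during which the arm holds its last target. There are 200 camera calls.

## Working session

There is one attempt and no reset: what is moved stays moved. The work goes in short steps, Python scripts to look and compute and a shell command to move; the robot and the scene stay as the last step left them, time stands still between calls to the robot, and variables do not carry over. Pictures are saved under pics/ and viewed, at most 10 in all, crops included, and the job is handed in when it is done.

```bash
ls; mkdir -p pics
python3 - <<'E'
from rig import robot,cams
import cv2,numpy as np
for n in("side","top"):
    c=cams.camera(n); cv2.imwrite(f"pics/{n}0.png",c["color"]); np.savez(f"{n}0.npz",**c)
    print(n,c["fov_y"],c["cx"],c["cy"],np.round(c["view"],3).tolist())
o=robot.get_obs(); print({k:np.round(v,3).tolist() for k,v in o.items()})
E
```

```text
pics
side 45.209474653133384 322.7555831118983 199.46009397709088 [[0.998, -0.069, 0.011, -0.59], [-0.044, -0.742, -0.669, 0.114], [0.054, 0.667, -0.743, 1.631], [0.0, 0.0, 0.0, 1.0]]
top 42.66995197513446 318.6220746715901 200.27076302458258 [[-0.026, -1.0, -0.002, -0.014], [-0.985, 0.026, -0.173, 0.604], [0.173, -0.003, -0.985, 1.623], [0.0, 0.0, 0.0, 1.0]]
{'time': 0.1, 'q': [-1.527, 0.528, 1.434, -0.0, 1.181, -0.178], 'joint_velocities': [0.001, -0.002, -0.004, -0.0, -0.0, -0.001], 'joint_torque': [-0.0, -44.098, -17.715, 0.063, 0.053, -0.0], 'position': [0.138, -0.609, 0.239], 'tool_rot': [0.994, 0.111, 0.0, -0.001], 'ft_force': [-0.227, -0.775, -0.166], 'moment': [0.009, -0.028, 0.025], 'grip_force': 0.0, 'grip_width': 0.087}
```

View pics/side0.png

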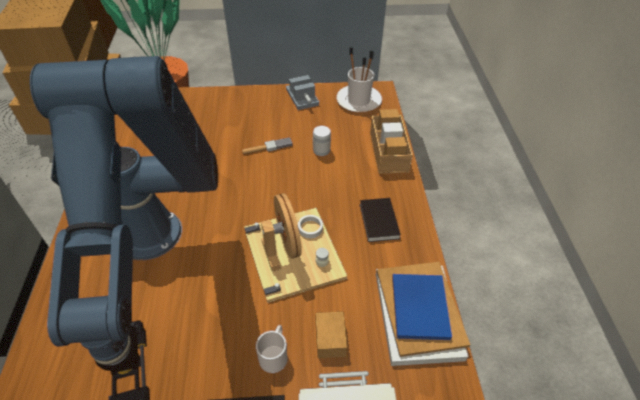

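View pics/top0.png

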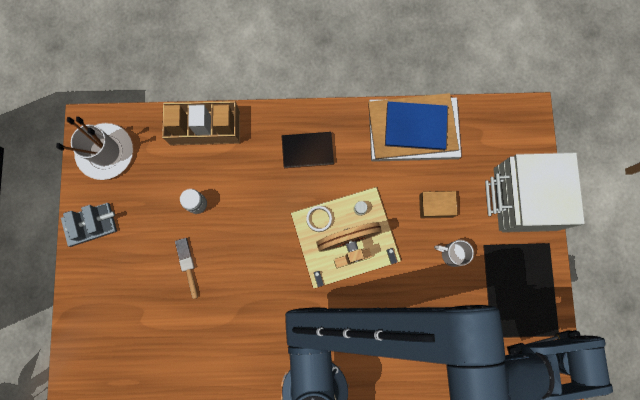

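The side view shows the wheel at about (287,225) and its post at (270,240), with the tape and jar on the far side. The top view shows the rim as an arc from (318,245) to (382,228), and the base board's corners at about (292,212), (377,190), (399,262) and (315,286).

```bash
cat > h.py <<'E'
import numpy as np,cv2
def cloud(c):
    f=200/np.tan(np.radians(c["fov_y"])/2); d=c["depth"]; v,u=np.mgrid[0:400,0:640]
    P=np.stack([(u-c["cx"])/f*d,(v-c["cy"])/f*d,d,np.ones_like(d)],-1)
    return (P@np.linalg.inv(c["view"]).T)[...,:3]
E
python3 - <<'E'
from h import *
for n in("top","side"):
    P=cloud(np.load(n+"0.npz"))
    R=P[...,0]>.35; R&=(P[...,0]<.8)&(abs(P[...,1])<.3)
    if n=="top":R&=(P[...,1]>-.35)
    b=P[R&(abs(P[...,2]-.018)<.007)][:,:2].astype(np.float32)
    print(n,"board",cv2.minAreaRect(b),len(b),np.median(P[R&(abs(P[...,2])<.009)][:,2]))
    w=P[R&(P[...,2]>.19)&(P[...,2]<.27)]
    print("wheel",len(w),w.min(0),w.max(0)); print(cv2.minAreaRect(w[:,:2].astype(np.float32)))
    print("center",w[:,:2].mean(0), np.linalg.svd(w[:,:2]-w[:,:2].mean(0))[2][0])
    for z in np.arange(.19,.26,.01):
        q=w[(w[:,2]>z)&(w[:,2]<z+.01)]; print(round(z,2),len(q),q.mean(0).round(3) if len(q) else"")
E
```

```text
top board ((0.5750936269760132, -0.0010109245777130127), (0.5943766832351685, 0.4499989151954651), 89.55744934082031) 5320 0.0005854195532728479
wheel 716 [ 0.43481373 -0.20921152  0.19005099] [ 0.50833056 -0.02746972  0.25938913]
((0.46948885917663574, -0.11814101040363312), (0.033710550516843796, 0.18609273433685303), 15.485464096069336)
center [ 0.46862487 -0.11488329] [ 0.26405972 -0.96450633]
0.19 53 [ 0.463 -0.109  0.195]
0.2 59 [ 0.468 -0.118  0.206]
0.21 73 [ 0.465 -0.114  0.215]
0.22 89 [ 0.467 -0.109  0.226]
0.23 130 [ 0.469 -0.114  0.235]
0.24 213 [ 0.471 -0.117  0.245]
0.25 99 [ 0.471 -0.118  0.253]
0.26 0 
side board ((0.5750709772109985, -0.041314512491226196), (0.5618851780891418, 0.45226383209228516), 78.49945831298828) 4418 8.558128372926355e-05
wheel 630 [ 0.43559662 -0.20748178  0.19066835] [ 0.50738339 -0.04379963  0.25495602]
((0.47100645303726196, -0.12361571192741394), (0.03434208780527115, 0.17246992886066437), 16.030452728271484)
center [ 0.47509421 -0.14424666] [ 0.31047691 -0.95058092]
0.19 61 [ 0.479 -0.17   0.195]
0.2 70 [ 0.477 -0.164  0.205]
0.21 81 [ 0.478 -0.165  0.215]
0.22 83 [ 0.478 -0.152  0.226]
0.23 103 [ 0.475 -0.141  0.236]
0.24 196 [ 0.472 -0.124  0.246]
0.25 36 [ 0.471 -0.119  0.252]
0.26 0
```

Both views agree: the wheel's centre is at (0.470, -0.118), the axle x axis sits at about +15.4° yaw, and the top is at 0.25 m. I'll raise and twist the tool, then move it over the wheel.

```bash
python3 -m pendant '[{"jaw":1,"linear":[0,0,-0.9],"twist":-7.1},{"jaw":1,"linear":[0,0,-0.9],"twist":-7.1},{"jaw":1,"linear":[0,0,-0.9],"twist":-7.1},{"jaw":1,"linear":[0,0,-0.9],"twist":-7.1},{"jaw":1,"linear":[0,0,-0.9],"twist":-7.1},{"jaw":1,"linear":[0,0,-0.9],"twist":-7.1},{"jaw":1,"linear":[0,0,-0.9],"twist":-7.1},{"jaw":1,"linear":[0,0,-0.9],"twist":-7.1},{"jaw":1,"linear":[0,0,-0.9],"twist":-7.1},{"jaw":1,"linear":[0,0,-0.9],"twist":-7.1},{"jaw":1,"linear":[0,0,-0.9],"twist":-7.1},{"jaw":1,"linear":[0,0,0],"twist":-7.1}]' 30
python3 -m pendant '[{"jaw":1,"linear":[0,0,0],"twist":-7.1},{"jaw":1,"linear":[1.3,1.5,0],"twist":-0.4},{"jaw":1,"linear":[2.6,3.0,0],"twist":0},{"jaw":1,"linear":[2.6,3.0,0],"twist":0},{"jaw":1,"linear":[2.6,3.0,0],"twist":0},{"jaw":1,"linear":[2.6,3.0,0],"twist":0},{"jaw":1,"linear":[2.6,3.0,0],"twist":0},{"jaw":1,"linear":[2.6,3.0,0],"twist":0},{"jaw":1,"linear":[2.6,3.0,0],"twist":0},{"jaw":1,"linear":[2.6,3.0,0],"twist":0},{"jaw":1,"linear":[2.6,3.0,0],"twist":0},{"jaw":1,"linear":[2.6,3.0,0],"twist":0}]'
python3 - <<'E'
from rig import robot
import numpy as np
o=robot.get_obs();print({k:np.round(v,3).tolist() for k,v in o.items()})
p=np.array(o["position"]);d=np.array([.470,-.118])-p[:2]
x,y=o["tool_rot"][:2];a=2*np.arctan2(y,x);print("yaw",np.degrees(a),"remaining tool x,y cm",100*(d@[np.cos(a),np.sin(a)]),100*(d@[np.sin(a),-np.cos(a)]))
E
```

```text
time: 1.1
position: [0.1382, -0.6102, 0.3402]
tool_rot: [0.654, 0.757, -0.001, 0.001]
ft_force: [0.9, -0.2, -0.2]
grip_width: 0.0869
grip_force: 0.0
time: 2.1
position: [0.3695, -0.2605, 0.3384]
tool_rot: [0.606, 0.796, 0.0, -0.0]
ft_force: [0.8, -1.3, 0.5]
grip_width: 0.0871
grip_force: 0.0
{'time': 2.1, 'q': [-0.862, 0.17, 1.707, 0.0, 1.265, -1.132], 'joint_velocities': [1.032, -0.047, 0.055, 0.004, -0.023, 1.019], 'joint_torque': [-4.33, -28.651, -17.983, -0.083, 0.293, -0.699], 'position': [0.369, -0.26, 0.338], 'tool_rot': [0.606, 0.796, 0.0, -0.0], 'ft_force': [0.777, -1.311, 0.48], 'moment': [-0.037, -0.149, -0.017], 'grip_force': 0.0, 'grip_width': 0.087}
yaw 105.43775080292073 remaining tool x,y cm 11.057800215011943 13.482651227738652
```

```bash
python3 -m pendant '[{"jaw":1,"linear":[2.4,2.9,0],"twist":0},{"jaw":1,"linear":[2.4,2.9,0],"twist":0},{"jaw":1,"linear":[2.4,2.9,0],"twist":0},{"jaw":1,"linear":[2.0,2.4,0],"twist":0},{"jaw":1,"linear":[1.4,1.7,0],"twist":0},{"jaw":1,"linear":[0.6,0.7,0],"twist":0},{"jaw":1,"linear":[0,0,0],"twist":0},{"jaw":1,"linear":[0,0,1],"twist":0},{"jaw":1,"linear":[0,0,2],"twist":0},{"jaw":1,"linear":[0,0,2],"twist":0}]'
python3 - <<'E'
from rig import robot,cams
from h import *
o=robot.get_obs()
p=np.array(o["position"]);d=np.array([.470,-.118])-p[:2]
x,y=o["tool_rot"][:2];a=2*np.arctan2(y,x);print("yaw",np.degrees(a),"remaining tool x,y cm",100*(d@[np.cos(a),np.sin(a)]),100*(d@[np.sin(a),-np.cos(a)]),p)
c=cams.camera("side");cv2.imwrite("pics/s1.png",cv2.resize(c["color"][120:300,210:390],(720,720))[:600])
E
```

```text
time: 2.93
position: [0.4691, -0.12, 0.2885]
tool_rot: [0.606, 0.796, -0.0, 0.001]
ft_force: [-0.2, -0.9, -1.0]
grip_width: 0.087
grip_force: 0.0
yaw 105.41367034954136 remaining tool x,y cm 0.1704387107803768 0.14481059172034777 [ 0.46905698 -0.12002797  0.28852461]
```

View pics/s1.png

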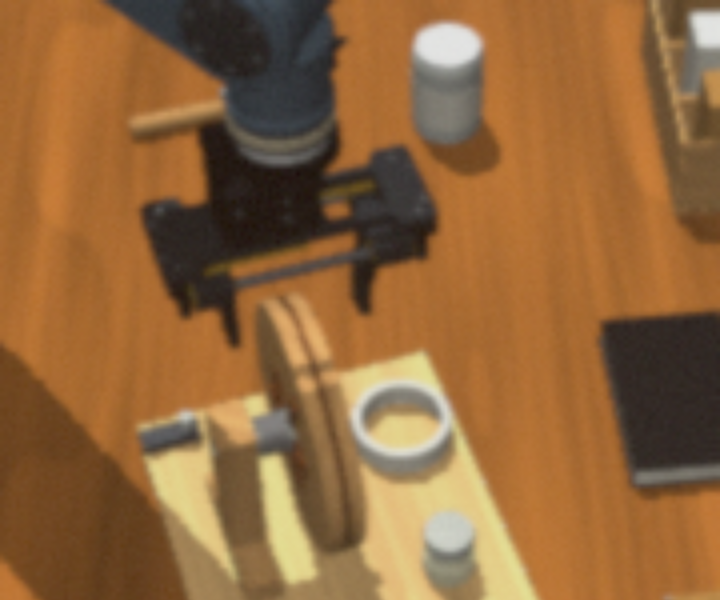

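The fingers, at about (232,340) and (362,300), sit on either side of the rim, whose top is at about (285,300). I'll lower the tool and close.

```bash
python3 -m pendant '[{"jaw":1,"linear":[0.15,0.15,2],"twist":0},{"jaw":1,"linear":[0,0,2],"twist":0},{"jaw":1,"linear":[0,0,1],"twist":0},{"jaw":0,"linear":[0,0,0],"twist":0},{"jaw":0,"linear":[0,0,0],"twist":0},{"jaw":0,"linear":[0,0,0],"twist":0},{"jaw":0,"linear":[0,0,0],"twist":0},{"jaw":0,"linear":[0,0,0],"twist":0},{"jaw":0,"linear":[0,0,0],"twist":0},{"jaw":0,"linear":[0,0,0],"twist":0}]' 25
cat > st.py <<'E'
from rig import robot
import numpy as np
A=np.array([.470,-.118,.150]); th=np.radians(15.4); X=np.array([np.cos(th),np.sin(th),0]);Y=np.array([-np.sin(th),np.cos(th),0]);Z=np.array([0,0,1.])
W=np.array([X,Y,Z])
def st(log=None):
    o=robot.get_obs();p=W@(np.array(o["position"])+[0,0,.002]-A);F=W@np.array(o["ft_force"]);M=W@np.array(o["moment"])
    a=np.degrees(np.arctan2(-p[1],p[2])); r=np.hypot(p[1],p[2])
    t=np.array([0,-p[2],p[1]])/r  # direction of growing angle
    print(f"t{o['time']:.2f} p(mm){(p*1e3).round(1)} ang{a:.1f} r{r*1e3:.1f} F{F.round(1)} Ft(on tool){F@t:.2f} Fr{F@p/r:.1f} M{M.round(2)} T_axle_F{np.cross(p,F)[0]:.3f} grip{o['grip_force']:.0f} w{o['grip_width']*1e3:.1f}")
st()
E
python3 st.py
```

```text
time: 3.82
position: [0.4705, -0.1168, 0.2391]
tool_rot: [0.605, 0.796, 0.0, 0.001]
ft_force: [-0.2, 0.1, -0.3]
grip_width: 0.0486
grip_force: 0.0
t3.82 p(mm)[ 0.8  1.  91.1] ang-0.7 r91.1 F[-0.1  0.1 -0.3] Ft(on tool)-0.12 Fr-0.3 M[-0.1  -0.1   0.02] T_axle_F-0.011 grip0 w48.6
```

```bash
python3 -m pendant '[{"jaw":0,"linear":[0,0,0],"twist":0},{"jaw":0,"linear":[0,0,0],"twist":0},{"jaw":0,"linear":[0,0,0],"twist":0},{"jaw":0,"linear":[0,0,0],"twist":0},{"jaw":0,"linear":[0,0,0],"twist":0},{"jaw":0,"linear":[0,0,0],"twist":0},{"jaw":0,"linear":[0,0,0],"twist":0}]' 35 >/dev/null; python3 st.py
python3 -m pendant '[{"jaw":0,"linear":[-0.39,0,0.03],"twist":0},{"jaw":0,"linear":[-0.39,0,0.03],"twist":0},{"jaw":0,"linear":[-0.39,0,0.04],"twist":0},{"jaw":0,"linear":[-0.39,0,0.04],"twist":0}]' >/dev/null; python3 st.py
python3 -m pendant '[{"jaw":0,"linear":[-0.38,0,0.1],"twist":0},{"jaw":0,"linear":[-0.38,0,0.1],"twist":0},{"jaw":0,"linear":[-0.38,0,0.1],"twist":0},{"jaw":0,"linear":[-0.38,0,0.1],"twist":0}]' >/dev/null; python3 st.py
```

```text
t4.40 p(mm)[ 2.6  1.2 90.7] ang-0.7 r90.7 F[ 6.4  1.5 -2.1] Ft(on tool)-1.54 Fr-1.9 M[ 0.19 -0.84  0.14] T_axle_F-0.139 grip35 w29.9
t4.73 p(mm)[ 2.6 -8.6 89.9] ang5.5 r90.3 F[ 7.8 15.9  8.8] Ft(on tool)-16.68 Fr7.5 M[ 2.99 -1.37  0.07] T_axle_F-1.506 grip35 w29.8
t5.07 p(mm)[  2.7 -24.6  86.3] ang15.9 r89.7 F[ 7.2 13.9 10.2] Ft(on tool)-16.12 Fr6.2 M[ 2.73 -1.22  0.08] T_axle_F-1.446 grip35 w29.6
```

```bash
python3 -m pendant '[{"jaw":0,"linear":[-0.36,0,0.17],"twist":0},{"jaw":0,"linear":[-0.36,0,0.17],"twist":0},{"jaw":0,"linear":[-0.35,0,0.17],"twist":0},{"jaw":0,"linear":[-0.35,0,0.17],"twist":0}]' >/dev/null; python3 st.py
python3 -m pendant '[{"jaw":0,"linear":[-0.32,0,0.22],"twist":0},{"jaw":0,"linear":[-0.32,0,0.22],"twist":0},{"jaw":0,"linear":[-0.32,0,0.23],"twist":0},{"jaw":0,"linear":[-0.32,0,0.23],"twist":0}]' >/dev/null; python3 st.py
python3 -m pendant '[{"jaw":0,"linear":[-0.28,0,0.27],"twist":0},{"jaw":0,"linear":[-0.28,0,0.27],"twist":0},{"jaw":0,"linear":[-0.27,0,0.28],"twist":0},{"jaw":0,"linear":[-0.27,0,0.28],"twist":0}]' >/dev/null; python3 st.py
echo back
python3 -m pendant '[{"jaw":0,"linear":[0.28,0,-0.27],"twist":0},{"jaw":0,"linear":[0.28,0,-0.27],"twist":0},{"jaw":0,"linear":[0.27,0,-0.28],"twist":0},{"jaw":0,"linear":[0.27,0,-0.28],"twist":0}]' >/dev/null; python3 st.py
python3 -m pendant '[{"jaw":0,"linear":[0.32,0,-0.22],"twist":0},{"jaw":0,"linear":[0.32,0,-0.22],"twist":0},{"jaw":0,"linear":[0.32,0,-0.23],"twist":0},{"jaw":0,"linear":[0.32,0,-0.23],"twist":0}]' >/dev/null; python3 st.py
python3 -m pendant '[{"jaw":0,"linear":[0.36,0,-0.17],"twist":0},{"jaw":0,"linear":[0.36,0,-0.17],"twist":0},{"jaw":0,"linear":[0.35,0,-0.17],"twist":0},{"jaw":0,"linear":[0.35,0,-0.17],"twist":0}]' >/dev/null; python3 st.py
python3 -m pendant '[{"jaw":0,"linear":[0.38,0,-0.1],"twist":0},{"jaw":0,"linear":[0.38,0,-0.1],"twist":0},{"jaw":0,"linear":[0.38,0,-0.1],"twist":0},{"jaw":0,"linear":[0.38,0,-0.1],"twist":0}]' >/dev/null; python3 st.py
python3 -m pendant '[{"jaw":0,"linear":[0.39,0,-0.04],"twist":0},{"jaw":0,"linear":[0.39,0,-0.04],"twist":0},{"jaw":0,"linear":[0.39,0,-0.03],"twist":0},{"jaw":0,"linear":[0.39,0,-0.03],"twist":0}]' >/dev/null; python3 st.py
```

```text
t5.40 p(mm)[  2.7 -39.9  79.8] ang26.6 r89.2 F[ 6.1 11.8 11.1] Ft(on tool)-15.52 Fr4.8 M[ 2.35 -1.    0.02] T_axle_F-1.385 grip35 w29.8
t5.73 p(mm)[  2.8 -53.5  71. ] ang37.0 r88.9 F[ 5.2 10.  12.4] Ft(on tool)-15.40 Fr4.0 M[ 2.07 -0.88  0.16] T_axle_F-1.370 grip35 w29.7
t6.07 p(mm)[  2.8 -65.2  60.1] ang47.4 r88.7 F[ 4.7  8.8 12.7] Ft(on tool)-15.33 Fr2.3 M[ 1.84 -0.77  0.07] T_axle_F-1.359 grip35 w29.5
back
t6.40 p(mm)[  2.8 -57.3  68.6] ang39.9 r89.4 F[  7.2  -0.5 -10.1] Ft(on tool)6.80 Fr-7.2 M[-0.61 -1.07  0.01] T_axle_F0.608 grip35 w29.8
t6.73 p(mm)[  2.8 -45.3  77.9] ang30.2 r90.1 F[ 7.1 -2.9 -9.3] Ft(on tool)7.20 Fr-6.4 M[-0.85 -0.87  0.03] T_axle_F0.649 grip35 w29.8
t7.07 p(mm)[  2.7 -31.7  84.9] ang20.5 r90.7 F[ 4.7 -2.9 -8.9] Ft(on tool)5.86 Fr-7.1 M[-1.09 -0.79  0.05] T_axle_F0.532 grip35 w29.7
t7.40 p(mm)[  2.7 -17.4  89.5] ang11.0 r91.1 F[ 4.2 -5.5 -6.4] Ft(on tool)6.64 Fr-5.1 M[-1.32 -0.61  0.03] T_axle_F0.605 grip35 w29.7
t7.73 p(mm)[ 2.7 -2.5 91.4] ang1.5 r91.4 F[ 2.5 -7.4 -3.3] Ft(on tool)7.50 Fr-3.0 M[-1.57 -0.32  0.07] T_axle_F0.686 grip35 w29.7
```

The wheel is harder to turn towards +angle everywhere here, with gravity at about -0.43 N m, so the heavy side is on +y, close to level. I'll keep going the negative way and collect more readings.

```bash
python3 -m pendant '[{"jaw":0,"linear":[0.39,0,0.03],"twist":0},{"jaw":0,"linear":[0.39,0,0.03],"twist":0},{"jaw":0,"linear":[0.39,0,0.04],"twist":0},{"jaw":0,"linear":[0.39,0,0.04],"twist":0}]' >/dev/null; python3 st.py
python3 -m pendant '[{"jaw":0,"linear":[0.38,0,0.1],"twist":0},{"jaw":0,"linear":[0.38,0,0.1],"twist":0},{"jaw":0,"linear":[0.38,0,0.1],"twist":0},{"jaw":0,"linear":[0.38,0,0.1],"twist":0}]' >/dev/null; python3 st.py
python3 -m pendant '[{"jaw":0,"linear":[0.36,0,0.17],"twist":0},{"jaw":0,"linear":[0.36,0,0.17],"twist":0},{"jaw":0,"linear":[0.35,0,0.17],"twist":0},{"jaw":0,"linear":[0.35,0,0.17],"twist":0}]' >/dev/null; python3 st.py
python3 -m pendant '[{"jaw":0,"linear":[0.32,0,0.22],"twist":0},{"jaw":0,"linear":[0.32,0,0.22],"twist":0},{"jaw":0,"linear":[0.32,0,0.23],"twist":0},{"jaw":0,"linear":[0.32,0,0.23],"twist":0}]' >/dev/null; python3 st.py
python3 -m pendant '[{"jaw":0,"linear":[0.28,0,0.27],"twist":0},{"jaw":0,"linear":[0.28,0,0.27],"twist":0},{"jaw":0,"linear":[0.27,0,0.28],"twist":0},{"jaw":0,"linear":[0.27,0,0.28],"twist":0}]' >/dev/null; python3 st.py
python3 -m pendant '[{"jaw":0,"linear":[0,0,0],"twist":0},{"jaw":0,"linear":[0,0,0],"twist":0}]' >/dev/null; python3 st.py
```

```text
t8.07 p(mm)[ 2.6 12.9 90.6] ang-8.1 r91.6 F[ 0.4 -6.7  1.7] Ft(on tool)6.87 Fr0.7 M[-1.49 -0.07  0.04] T_axle_F0.629 grip35 w29.9
t8.40 p(mm)[ 2.6 28.3 87. ] ang-18.0 r91.5 F[ 1.2 -6.   4. ] Ft(on tool)6.98 Fr1.9 M[-1.45  0.06  0.06] T_axle_F0.638 grip35 w29.8
t8.73 p(mm)[ 2.6 43.2 80.3] ang-28.3 r91.2 F[ 0.1 -4.2  6.8] Ft(on tool)6.93 Fr4.0 M[-1.16  0.14  0.02] T_axle_F0.632 grip35 w29.5
t9.07 p(mm)[ 2.5 56.3 71.2] ang-38.4 r90.8 F[-0.1 -4.   6.6] Ft(on tool)7.21 Fr2.7 M[-1.14  0.1  -0.01] T_axle_F0.655 grip35 w29.7
t9.40 p(mm)[ 2.5 67.6 60. ] ang-48.4 r90.4 F[ 0.1 -3.9  7.7] Ft(on tool)8.38 Fr2.2 M[-1.07  0.26  0.07] T_axle_F0.757 grip35 w30.1
t9.57 p(mm)[ 2.4 68.  59.6] ang-48.8 r90.4 F[ 2.  -2.4  5. ] Ft(on tool)5.33 Fr1.6 M[-1.03 -0.09  0.09] T_axle_F0.482 grip35 w29.8
```

```bash
python3 -m pendant '[{"jaw":0.65,"linear":[0,0,0],"twist":0},{"jaw":0.65,"linear":[0,0,0],"twist":0},{"jaw":0.65,"linear":[0,0,0],"twist":0},{"jaw":0.65,"linear":[0,0,0],"twist":0}]'|tail -2; python3 st.py
python3 -m pendant '[{"jaw":0.65,"linear":[-1.1,0.1,-1.1],"twist":0},{"jaw":0.65,"linear":[-1.29,0,-0.9],"twist":0},{"jaw":0.65,"linear":[-1.42,0,-0.67],"twist":0},{"jaw":0.65,"linear":[-1.52,0,-0.4],"twist":0},{"jaw":0.65,"linear":[-1.56,0,-0.14],"twist":0},{"jaw":0.65,"linear":[-1.56,0,0.14],"twist":0},{"jaw":0.65,"linear":[-1.52,0,0.4],"twist":0},{"jaw":0.65,"linear":[-1.42,0,0.67],"twist":0},{"jaw":0.65,"linear":[-1.29,0,0.9],"twist":0},{"jaw":0.65,"linear":[-1.1,0,1.1],"twist":0},{"jaw":0,"linear":[0,0,0],"twist":0},{"jaw":0,"linear":[0,0,0],"twist":0}]'>/dev/null; python3 st.py
python3 -m pendant '[{"jaw":0,"linear":[0,0,0],"twist":0},{"jaw":0,"linear":[0,0,0],"twist":0},{"jaw":0,"linear":[0,0,0],"twist":0},{"jaw":0,"linear":[0,0,0],"twist":0},{"jaw":0,"linear":[0,0,0],"twist":0},{"jaw":0,"linear":[0,0,0],"twist":0}]'>/dev/null; python3 st.py
```

```text
grip_width: 0.0486
grip_force: 0.0
t9.90 p(mm)[-0.3 70.8 57.8] ang-50.8 r91.4 F[-0.2 -1.2  0.6] Ft(on tool)1.21 Fr-0.6 M[-0.09 -0.17 -0.05] T_axle_F0.111 grip0 w48.6
t10.90 p(mm)[  1.  -67.6  56.7] ang50.0 r88.2 F[0.2 0.6 0.1] Ft(on tool)-0.43 Fr-0.4 M[-0.03 -0.16  0.  ] T_axle_F-0.038 grip0 w49.5
t11.40 p(mm)[  2.9 -67.2  58.7] ang48.8 r89.2 F[ 4.6  3.3 -2.2] Ft(on tool)-0.47 Fr-3.8 M[ 0.27 -0.79  0.09] T_axle_F-0.042 grip35 w29.6
```

```bash
python3 -m pendant '[{"jaw":0,"linear":[0.28,0,-0.27],"twist":0},{"jaw":0,"linear":[0.28,0,-0.27],"twist":0},{"jaw":0,"linear":[0.27,0,-0.28],"twist":0},{"jaw":0,"linear":[0.27,0,-0.28],"twist":0}]' >/dev/null; python3 st.py
python3 -m pendant '[{"jaw":0,"linear":[0.32,0,-0.22],"twist":0},{"jaw":0,"linear":[0.32,0,-0.22],"twist":0},{"jaw":0,"linear":[0.32,0,-0.23],"twist":0},{"jaw":0,"linear":[0.32,0,-0.23],"twist":0}]' >/dev/null; python3 st.py
python3 -m pendant '[{"jaw":0,"linear":[0.36,0,-0.17],"twist":0},{"jaw":0,"linear":[0.36,0,-0.17],"twist":0},{"jaw":0,"linear":[0.35,0,-0.17],"twist":0},{"jaw":0,"linear":[0.35,0,-0.17],"twist":0}]' >/dev/null; python3 st.py
python3 -m pendant '[{"jaw":0,"linear":[0.38,0,-0.1],"twist":0},{"jaw":0,"linear":[0.38,0,-0.1],"twist":0},{"jaw":0,"linear":[0.38,0,-0.1],"twist":0},{"jaw":0,"linear":[0.38,0,-0.1],"twist":0}]' >/dev/null; python3 st.py
python3 -m pendant '[{"jaw":0,"linear":[0.39,0,-0.04],"twist":0},{"jaw":0,"linear":[0.39,0,-0.04],"twist":0},{"jaw":0,"linear":[0.39,0,-0.03],"twist":0},{"jaw":0,"linear":[0.39,0,-0.03],"twist":0}]' >/dev/null; python3 st.py
python3 -m pendant '[{"jaw":0,"linear":[0.39,0,0.03],"twist":0},{"jaw":0,"linear":[0.39,0,0.03],"twist":0},{"jaw":0,"linear":[0.39,0,0.04],"twist":0},{"jaw":0,"linear":[0.39,0,0.04],"twist":0}]' >/dev/null; python3 st.py
python3 -m pendant '[{"jaw":0,"linear":[0.38,0,0.1],"twist":0},{"jaw":0,"linear":[0.38,0,0.1],"twist":0},{"jaw":0,"linear":[0.38,0,0.1],"twist":0},{"jaw":0,"linear":[0.38,0,0.1],"twist":0}]' >/dev/null; python3 st.py
python3 -m pendant '[{"jaw":0,"linear":[0.36,0,0.17],"twist":0},{"jaw":0,"linear":[0.36,0,0.17],"twist":0},{"jaw":0,"linear":[0.35,0,0.17],"twist":0},{"jaw":0,"linear":[0.35,0,0.17],"twist":0}]' >/dev/null; python3 st.py
python3 -m pendant '[{"jaw":0,"linear":[0.32,0,0.22],"twist":0},{"jaw":0,"linear":[0.32,0,0.22],"twist":0},{"jaw":0,"linear":[0.32,0,0.23],"twist":0},{"jaw":0,"linear":[0.32,0,0.23],"twist":0}]' >/dev/null; python3 st.py
python3 -m pendant '[{"jaw":0,"linear":[0.28,0,0.27],"twist":0},{"jaw":0,"linear":[0.28,0,0.27],"twist":0},{"jaw":0,"linear":[0.27,0,0.28],"twist":0},{"jaw":0,"linear":[0.27,0,0.28],"twist":0}]' >/dev/null; python3 st.py
```

```text
t11.73 p(mm)[  2.9 -57.7  68.9] ang40.0 r89.9 F[  4.4  -1.8 -10.8] Ft(on tool)8.30 Fr-7.0 M[-0.69 -0.88  0.07] T_axle_F0.746 grip35 w30.2
t12.07 p(mm)[  2.8 -45.8  78. ] ang30.4 r90.5 F[  4.5  -3.6 -10.7] Ft(on tool)8.51 Fr-7.3 M[-1.11 -0.75  0.09] T_axle_F0.770 grip35 w30.3
t12.40 p(mm)[  2.8 -32.6  85. ] ang21.0 r91.0 F[  3.4  -6.9 -11.1] Ft(on tool)10.40 Fr-7.8 M[-1.42 -0.59  0.01] T_axle_F0.946 grip35 w29.8
t12.73 p(mm)[  2.8 -18.7  89.5] ang11.8 r91.4 F[ 2.1 -8.5 -8.9] Ft(on tool)10.12 Fr-6.9 M[-1.95 -0.34 -0.  ] T_axle_F0.926 grip35 w29.4
t13.07 p(mm)[ 2.7 -4.4 91.7] ang2.8 r91.8 F[ -0.6 -11.   -4.6] Ft(on tool)11.18 Fr-4.1 M[-2.36  0.07  0.04] T_axle_F1.026 grip35 w29.9
t13.40 p(mm)[ 2.7 10.3 91.3] ang-6.4 r91.9 F[ -2.9 -12.8   2.4] Ft(on tool)13.00 Fr0.8 M[-2.5   0.55 -0.03] T_axle_F1.195 grip35 w29.8
t13.73 p(mm)[ 2.7 25.6 88.2] ang-16.2 r91.8 F[ -4.  -11.6   8.7] Ft(on tool)13.53 Fr5.0 M[-2.33  0.82  0.01] T_axle_F1.243 grip35 w29.5
t14.07 p(mm)[ 2.6 40.9 81.8] ang-26.5 r91.5 F[-5.4 -8.6 13.9] Ft(on tool)13.90 Fr8.5 M[-1.88  0.94 -0.01] T_axle_F1.272 grip35 w29.3
t14.40 p(mm)[ 2.6 54.7 72.7] ang-36.9 r91.0 F[-5.4 -6.2 14.9] Ft(on tool)13.90 Fr8.1 M[-1.52  0.9  -0.02] T_axle_F1.265 grip35 w29.5
t14.73 p(mm)[ 2.5 66.4 61.4] ang-47.2 r90.5 F[-4.9 -4.8 15.7] Ft(on tool)14.77 Fr7.0 M[-1.33  0.91 -0.05] T_axle_F1.336 grip35 w29.6
```

```bash
cat > fit.py <<'E'
import numpy as np
from scipy.optimize import least_squares
# s, wheel angle, torque of F, Fy, Mx
fw=[(15.9,-1.446,13.9,2.73),(26.6,-1.385,11.8,2.35),(37,-1.37,10,2.07),(47.4,-1.359,8.8,1.84)]
bk=[(39.9,.608,-.5,-.61),(30.2,.649,-2.9,-.85),(20.5,.532,-2.9,-1.09),(11,.605,-5.5,-1.32),(1.5,.686,-7.4,-1.57),(-8.1,.629,-6.7,-1.49),(-18,.638,-6,-1.45),(-28.3,.632,-4.2,-1.16),(-38.4,.655,-4,-1.14),(-48.4,.757,-3.9,-1.07)]
b2=[(40,.746,-1.8,-.69),(30.4,.77,-3.6,-1.11),(21,.946,-6.9,-1.42),(11.8,.926,-8.5,-1.95),(2.8,1.026,-11,-2.36),(-6.4,1.195,-12.8,-2.5),(-16.2,1.243,-11.6,-2.33),(-26.5,1.272,-8.6,-1.88),(-36.9,1.265,-6.2,-1.52),(-47.2,1.336,-4.8,-1.33)]
D=np.array([(-1,)+r for r in fw]+[(1,)+r for r in bk]+[(1,r[0]-97.6)+r[1:] for r in b2])
s,a,T,Fy,M=D.T; a=np.radians(a)
def go(T,s,a,n):
    f=lambda p:p[0]*s-p[1]*np.cos(a-p[2])-T
    r=least_squares(f,[1,.4,.1]); J=r.jac; cov=np.linalg.inv(J.T@J)*2*r.cost/(len(T)-3)
    print(n,r.x[:2].round(3),"level at",np.degrees(r.x[2]).round(1),"+-",np.degrees(cov[2,2]**.5).round(1),"-> bottom at",np.degrees(r.x[2]).round(1)-90,"rms",np.sqrt(2*r.cost/len(T)).round(3))
go(T,s,a,"F only");k=s>0;go(T[k],s[k],a[k],"back only")
for h in(.15,.16,.17):go(T+M-h*Fy,s,a,f"h{h}");go((T+M-h*Fy)[k],s[k],a[k],f"h{h} back")
E
python3 fit.py
```

```text
F only [1.009 0.429] level at 1.5 +- 3.3 -> bottom at -88.5 rms 0.048
back only [0.996 0.414] level at 2.8 +- 4.2 -> bottom at -87.2 rms 0.05
h0.15 [0.45  0.376] level at 2.0 +- 8.1 -> bottom at -88.0 rms 0.101
h0.15 back [0.424 0.345] level at 4.7 +- 10.7 -> bottom at -85.3 rms 0.106
h0.16 [0.519 0.407] level at 3.2 +- 8.0 -> bottom at -86.8 rms 0.109
h0.16 back [0.478 0.363] level at 8.1 +- 11.2 -> bottom at -81.9 rms 0.113
h0.17 [0.588 0.438] level at 4.2 +- 8.3 -> bottom at -85.8 rms 0.121
h0.17 back [0.533 0.382] level at 11.1 +- 12.0 -> bottom at -78.9 rms 0.125
```

The fit puts the heavy side at the bottom at a wheel angle of about -88°, which is a tool angle of about +10° in this grip. I'll sweep back the other way so the friction cancels.

```bash
python3 -m pendant '[{"jaw":0,"linear":[-0.28,0,-0.27],"twist":0},{"jaw":0,"linear":[-0.28,0,-0.27],"twist":0},{"jaw":0,"linear":[-0.27,0,-0.28],"twist":0},{"jaw":0,"linear":[-0.27,0,-0.28],"twist":0}]' >/dev/null; python3 st.py
python3 -m pendant '[{"jaw":0,"linear":[-0.32,0,-0.22],"twist":0},{"jaw":0,"linear":[-0.32,0,-0.22],"twist":0},{"jaw":0,"linear":[-0.32,0,-0.23],"twist":0},{"jaw":0,"linear":[-0.32,0,-0.23],"twist":0}]' >/dev/null; python3 st.py
python3 -m pendant '[{"jaw":0,"linear":[-0.36,0,-0.17],"twist":0},{"jaw":0,"linear":[-0.36,0,-0.17],"twist":0},{"jaw":0,"linear":[-0.35,0,-0.17],"twist":0},{"jaw":0,"linear":[-0.35,0,-0.17],"twist":0}]' >/dev/null; python3 st.py
python3 -m pendant '[{"jaw":0,"linear":[-0.38,0,-0.1],"twist":0},{"jaw":0,"linear":[-0.38,0,-0.1],"twist":0},{"jaw":0,"linear":[-0.38,0,-0.1],"twist":0},{"jaw":0,"linear":[-0.38,0,-0.1],"twist":0}]' >/dev/null; python3 st.py
python3 -m pendant '[{"jaw":0,"linear":[-0.39,0,-0.04],"twist":0},{"jaw":0,"linear":[-0.39,0,-0.04],"twist":0},{"jaw":0,"linear":[-0.39,0,-0.03],"twist":0},{"jaw":0,"linear":[-0.39,0,-0.03],"twist":0}]' >/dev/null; python3 st.py
python3 -m pendant '[{"jaw":0,"linear":[-0.39,0,0.03],"twist":0},{"jaw":0,"linear":[-0.39,0,0.03],"twist":0},{"jaw":0,"linear":[-0.39,0,0.04],"twist":0},{"jaw":0,"linear":[-0.39,0,0.04],"twist":0}]' >/dev/null; python3 st.py
python3 -m pendant '[{"jaw":0,"linear":[-0.38,0,0.1],"twist":0},{"jaw":0,"linear":[-0.38,0,0.1],"twist":0},{"jaw":0,"linear":[-0.38,0,0.1],"twist":0},{"jaw":0,"linear":[-0.38,0,0.1],"twist":0}]' >/dev/null; python3 st.py
python3 -m pendant '[{"jaw":0,"linear":[-0.36,0,0.17],"twist":0},{"jaw":0,"linear":[-0.36,0,0.17],"twist":0},{"jaw":0,"linear":[-0.35,0,0.17],"twist":0},{"jaw":0,"linear":[-0.35,0,0.17],"twist":0}]' >/dev/null; python3 st.py
python3 -m pendant '[{"jaw":0,"linear":[-0.32,0,0.22],"twist":0},{"jaw":0,"linear":[-0.32,0,0.22],"twist":0},{"jaw":0,"linear":[-0.32,0,0.23],"twist":0},{"jaw":0,"linear":[-0.32,0,0.23],"twist":0}]' >/dev/null; python3 st.py
```

```text
t15.07 p(mm)[ 2.4 59.5 68.7] ang-40.9 r90.9 F[  6.6   1.2 -10.7] Ft(on tool)-7.88 Fr-7.1 M[ 0.54 -1.22  0.07] T_axle_F-0.716 grip35 w29.8
t15.40 p(mm)[ 2.4 48.  77.4] ang-31.8 r91.1 F[  8.1   4.  -10.5] Ft(on tool)-8.93 Fr-6.6 M[ 1.04 -1.41  0.12] T_axle_F-0.814 grip35 w29.8
t15.73 p(mm)[ 2.5 34.9 84.1] ang-22.5 r91.1 F[ 9.1  6.8 -9. ] Ft(on tool)-9.77 Fr-5.4 M[ 1.46 -1.58  0.11] T_axle_F-0.890 grip35 w29.7
t16.07 p(mm)[ 2.5 20.8 88.4] ang-13.3 r90.9 F[ 8.3 10.2 -4.8] Ft(on tool)-11.03 Fr-2.1 M[ 2.02 -1.51  0.12] T_axle_F-1.002 grip35 w29.7
t16.40 p(mm)[ 2.6  5.8 90.3] ang-3.7 r90.5 F[ 8.4 11.3 -0.2] Ft(on tool)-11.24 Fr0.8 M[ 2.26 -1.49  0.09] T_axle_F-1.017 grip35 w30.3
t16.73 p(mm)[ 2.6 -9.9 89.5] ang6.3 r90.0 F[ 7.6 11.   5.2] Ft(on tool)-11.54 Fr4.2 M[ 2.3  -1.25  0.11] T_axle_F-1.039 grip35 w29.7
t17.07 p(mm)[  2.7 -25.4  85.9] ang16.5 r89.6 F[ 7.2 11.7  7.9] Ft(on tool)-13.48 Fr4.5 M[ 2.29 -1.14  0.01] T_axle_F-1.207 grip35 w29.7
t17.40 p(mm)[  2.7 -40.3  79.6] ang26.8 r89.2 F[ 4.7 10.6 10.7] Ft(on tool)-14.31 Fr4.9 M[ 2.08 -0.91  0.14] T_axle_F-1.276 grip35 w29.6
t17.73 p(mm)[  2.8 -53.6  70.9] ang37.1 r88.8 F[ 4.6 10.1 10.6] Ft(on tool)-14.44 Fr2.5 M[ 1.91 -0.85  0.08] T_axle_F-1.283 grip35 w30.2
```

```bash
sed -i 's/^D=.*/f2=[(-31.8,-.814,4,1.04),(-22.5,-.89,6.8,1.46),(-13.3,-1.002,10.2,2.02),(-3.7,-1.017,11.3,2.26),(6.3,-1.039,11,2.3),(16.5,-1.207,11.7,2.29),(26.8,-1.276,10.6,2.08),(37.1,-1.283,10.1,1.91)]\nD=np.array([(-1,)+r for r in fw]+[(1,)+r for r in bk]+[(1,r[0]-97.6)+r[1:] for r in b2]+[(-1,r[0]-97.6)+r[1:] for r in f2])/' fit.py; python3 fit.py
python3 -c "
from rig import cams
import cv2
c=cams.camera('side');cv2.imwrite('pics/s2.png',cv2.resize(c['color'][150:290,230:370],(600,600)))"
```

```text
F only [1.045 0.448] level at -5.6 +- 1.6 -> bottom at -95.6 rms 0.051
back only [0.996 0.414] level at 2.8 +- 4.2 -> bottom at -87.2 rms 0.05
h0.15 [0.505 0.412] level at -9.7 +- 3.6 -> bottom at -99.7 rms 0.105
h0.15 back [0.424 0.345] level at 4.7 +- 10.7 -> bottom at -85.3 rms 0.106
h0.16 [0.587 0.451] level at -10.2 +- 3.5 -> bottom at -100.2 rms 0.112
h0.16 back [0.478 0.363] level at 8.1 +- 11.2 -> bottom at -81.9 rms 0.113
h0.17 [0.669 0.491] level at -10.6 +- 3.6 -> bottom at -100.6 rms 0.124
h0.17 back [0.533 0.382] level at 11.1 +- 12.0 -> bottom at -78.9 rms 0.125
```

View pics/s2.png

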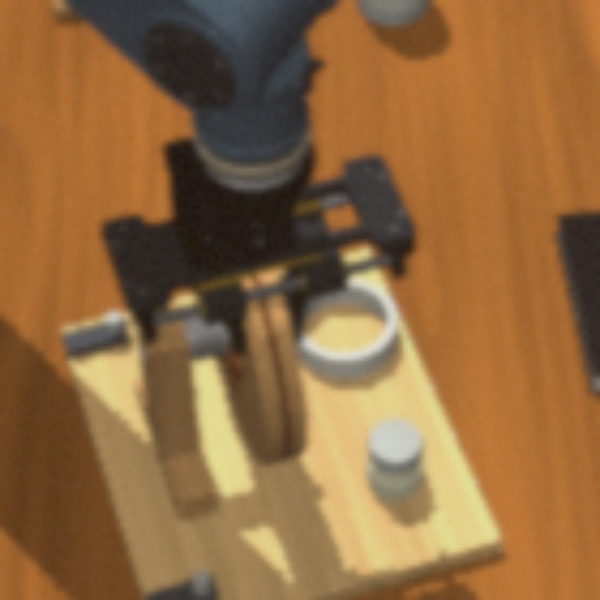

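The paired forward and back readings cross zero at a tool angle of about +3° (wheel angle about -94°), and the amplitude of about 0.44 N m fits the given range. The picture shows the grip intact and the tape and jar undisturbed. I'll turn back to that angle and rest there.

```bash
python3 -m pendant '[{"jaw":0,"linear":[0.32,0,-0.22],"twist":0},{"jaw":0,"linear":[0.32,0,-0.22],"twist":0},{"jaw":0,"linear":[0.32,0,-0.23],"twist":0},{"jaw":0,"linear":[0.32,0,-0.23],"twist":0},{"jaw":0,"linear":[0.36,0,-0.17],"twist":0},{"jaw":0,"linear":[0.36,0,-0.17],"twist":0},{"jaw":0,"linear":[0.35,0,-0.17],"twist":0},{"jaw":0,"linear":[0.35,0,-0.17],"twist":0},{"jaw":0,"linear":[0.38,0,-0.1],"twist":0},{"jaw":0,"linear":[0.38,0,-0.1],"twist":0},{"jaw":0,"linear":[0.38,0,-0.1],"twist":0},{"jaw":0,"linear":[0.38,0,-0.1],"twist":0}]' >/dev/null; python3 st.py
python3 -m pendant '[{"jaw":0,"linear":[0.39,0,-0.04],"twist":0},{"jaw":0,"linear":[0.39,0,-0.04],"twist":0},{"jaw":0,"linear":[0.39,0,-0.03],"twist":0},{"jaw":0,"linear":[0.39,0,-0.03],"twist":0},{"jaw":0,"linear":[0,0,0],"twist":0},{"jaw":0,"linear":[0,0,0],"twist":0},{"jaw":0,"linear":[0,0,0],"twist":0},{"jaw":0,"linear":[0,0,0],"twist":0},{"jaw":0,"linear":[0,0,0],"twist":0},{"jaw":0,"linear":[0,0,0],"twist":0}]' >/dev/null; python3 st.py
```

```text
t18.78 p(mm)[  2.7 -18.1  88.9] ang11.5 r90.7 F[  3.1  -8.  -11.2] Ft(on tool)10.05 Fr-9.3 M[-1.96 -0.58  0.04] T_axle_F0.911 grip35 w29.9
t19.62 p(mm)[ 2.7 -3.2 91. ] ang2.0 r91.1 F[ 1.6 -8.6 -5.3] Ft(on tool)8.74 Fr-5.0 M[-1.87 -0.19  0.06] T_axle_F0.796 grip35 w30.1
```

```bash
python3 -c "
from rig import robot
print(robot.hand_in())"
```

```text
the job is handed in; nothing more can be done
None
```

I handed the job in with the wheel held at rest (35 N grip) and its heavy side at the bottom, by my estimate to within about 5°; no score came back, and the tape and jar were undisturbed when last pictured.

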